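# Lay the salt tin down in its box and shut the sliding lid against the button

## Robot

A 6-joint arm with a two-finger parallel gripper is mounted at the origin on the work surface. World frame = base frame: x ahead of the robot, y to its left, z up, the work surface at z = 0. Lengths are in m, angles in degrees, forces in N, time in s.
With the tool pointing down it reaches from about 0.3 to 0.75 m from the base axis. Payload 8.5 kg.
Tool frame: the origin (TCP) lies on the centre line of the jaws, within the pads' length; the fingertips stand 25 mm ahead of it and the grasp point (between the pads) lies 6 mm ahead of it; z points along the fingers, y is the line along which they close (so a half turn about z gives the same grasp; the last joint's range is limited). The gripper opens to 85 mm and grips with 20 to 120 N. Pads are 22 mm wide; open, the fingers measure 114 mm over their backs; the gripper's body (76 mm by 85 mm) begins 54 mm behind the grasp point. The pads swing forward as they close: fully open they stand 13 mm farther back than shut.
Start: joints at [-82.007, 21.807, 74.336, -0, 83.858, -12.336], TCP at [0.191, -0.516, 0.256] pointing down, gripper open.
Joint ranges: [-178.18, 178.18], [-50.72, 133.34], [12.68, 142.11], [-81.47, 261.47], [9.98, 163.14], [-165.26, 165.26]. Speed limits (degrees/s): [136.94, 136.94, 180, 180, 180, 180].

## Interface

Orientations are given as a 3x3 rotation matrix whose columns are the frame's x, y, z axes.
In Python, from rig import telemetry, optics, env gives the robot as it stands.
- The arm moves only by the tool send_rows, never from a script. Its argument "deltas" is a list that holds one entry, the list of rows, each a list of 7 numbers: the shift along the tool's x, y, z in m, then the turn, a rotation vector about the tool's x, y, z in rad, then the opening, from -1 (shut) to 1 (fully open), so that 0 is half open. In form: [[[x, y, z, ax, ay, az, grip], ...]]. A call has 1 to 12 rows; each row shifts and turns the commanded pose from where the row before left it, along the tool's axes as they then stand; what a row does not reach is not made up. A row lasts 1/8 s, in which the tool goes at most 62.5 mm and 10.7 degrees, less where a joint would pass 70% of its speed; a pose out of reach is approached as far as the arm can. A call is refused whole if a number of a shift passes 0.0625 or a number of a turn 0.188, either way. A call with a gripper value outside its range is refused whole. The fingers move at their own pace and stop on an object; "squeeze" is the grip in N (left out, the last holds). Time passes only in rows, so rows that do not move let the fingers close. It gives the time, the measured TCP pose, the force, the opening and the grip force at its end, in the units of the state.
- telemetry.observe(): the state, without advancing time (a new reading comes with each control period).
- optics.get_image(name): name is "scene" or "top" or "wrist"; returns a dict with "image" (480x640x3 uint8, red, green, blue), "range_z" (480x640 float32, m along the optical axis (not along the pixel's ray), 0 where there is no reading), "K" (3x3 intrinsics, pixels), "rvec" (rotation vector, rad) and "tvec" (3), from world to camera coordinates, as OpenCV has them; the wrist camera has in their place "hand_eye" (4x4, takes a point from camera to tool coordinates, whose origin is the TCP and whose axes are the flange's). Camera axes: x right, y down, z forward; pixel columns grow to the right and rows downward; lengths in m; the calibration is good to about 2 mm. A picture is of the moment at which its call begins: read the wrist's pose just before it.
- env.close_job(): hands the job in; it is judged then, once.
The state is a dict: "time_s": time; "q": joint angles; "qvel": joint speeds; "joint_efforts": joint torques, N m; "position": TCP position; "tool_rot": TCP orientation; "ft_force": force on the tool from outside, world axes, zero at the start; "wrist_torque": the same for the moment, N m; "grip_width": finger opening in m; "gripper_force": force on a finger pad.
Only numpy, scipy, OpenCV 4.12 (cv2) and the standard library are available. Lean on these libraries where they do the work, as an engineer would, in place of code of your own. Each camera call takes 0.05 s, during which the arm holds its last target. There are 200 camera calls.

## Task

Put the salt tin away: push gently, high on its side, to topple the tin that stands in the wooden box so that it lies flat in the well with its pull rib facing up, without lifting it out. Then slide the lid over it until it has pressed the spring button at the far end well in, feeling for the button, never forcing the lid, and let go so that the lid stays there. Leave the tableware where it is.

Things in the scene. Friction and masses are not known exactly. Their poses are not given: they have to be found in the camera images.
- tin_mid (a point): Centre (half-way up) of a plain metal salt tin 46 (x) x 64 (y) x 110 mm (z), 0.35-0.65 kg; top 8 mm is a cap inset 3 mm. Starts standing in the well, z up, x nearly along the box's x. Pushed towards box +x, 90 mm above its foot, it needs 1-2 N and tips past balance after about 40 mm; pushed low it slides. It dents above 8 N. Done: its x points down, its top end towards the button.
- rib (a point): Middle of the tin's pull rib, a bar 6 mm proud, 44 mm wide, 8 mm high on the tin's -x face (the face towards the lid), 22 mm above the foot; axes as the tin's. This face must end on top.
- well (a point): Centre of the inner floor of the wooden box's well, 8 mm above the table, fixed. Axes are the box's: x along the box from the lid's side to the button, z up. Well 178 mm long (x), 74 wide (y), 56 deep; walls 12 mm, rim 64 mm above the table. From its -x end two rails run out 235 mm at rim height and carry the open lid; guide strips along both sides reach 77 mm above the table, 106 mm over all.
- cleat (a point): Centre of the dark cross cleat on the sliding lid: wooden bar 16 mm (box x) x 64 mm (box y), 24 mm high, from the lid's top at 73 mm to 97 mm above the table. The lid is 210 mm long (105 mm each side of the cleat), 96 wide, 8 thick. Push it shut on the cleat's -x face.
- lid (a joint): Slide of the lid along box +x in m: 0 fully back on its rails, growing as it closes; starts 0 to 0.018. It first touches the button somewhere between 0.206 and 0.226: the place differs every time and is not measured, so feel for it. Runs with about 5 N friction and stays where left. Its light joinery must not be pushed with more than 16 N.
- far_wall (a point): Middle of the top of the well's far (+x) wall, 64 mm above the table, 95 mm from the well's centre; axes as the box's. Just beyond stands the button: steel housing 30 x 44 mm, 88 mm high, with a horizontal spring plunger (18 mm across, 69 mm up) facing the lid, travel 5 mm to a rigid stop. Spring 1 N out, 3 N fully in: push on the lid rises from 5 to 8 N, then steeply. Well in = over half its travel.
- leaf_plate: bystander: banana-leaf-shaped steel plate, 300 x 144 mm, 10 mm high, empty; origin under its centre, x along its length
- bowl: bystander: white ceramic soup bowl, 116 mm across, 55 mm high; origin at the centre of its underside
- spoon: bystander: steel serving spoon, 200 mm long, lying along its x; origin under its middle
- tumbler: bystander: steel tumbler, 70 mm across, 90 mm high, open at the top; origin at the centre of its underside
- katori: bystander: small steel dish, 76 mm across, 35 mm high; origin at the centre of its underside
- jar: bystander: glass jar with steel cap, 64 mm across, 85 mm high; origin at the centre of its underside
- water: bystander: glass bottle, 66 mm across, 140 mm high; origin at the centre of its underside
Not all that is in view belongs to the job. Leave any red look-alike of the part that bears tin_mid alone.

How it is judged:
By the outcome, as a careful person would: the job done as asked, in the order asked, and still so for the second after the job is handed in, with the robot touching nothing.
It also fails if it takes over 72 s, if anything falls off the work surface, if the arm or the gripper's body presses on something with over 40 N, if the wrist force passes 120 N, or if a joint passes its speed limit or range.

## Working session

There is one attempt and no reset: what is moved stays moved. The work goes in short steps, Python scripts to look and compute and a tool call to move; the robot and the scene stay as the last step left them, time stands still between calls to the robot, and variables do not carry over. Pictures are saved under pics/ and viewed, at most 10 in all, crops included, and the job is handed in when it is done.

Besides the shell and the picture viewer there is one more tool, called by a JSON object that holds its "fn" and its "kwargs", one argument or row to a line. send_rows: Moves the arm, as the interface text tells. Its arguments: {"type":"object","properties":{"deltas":{"type":"array"},"squeeze":{"type":"number"}},"required":["deltas"]}

```bash
mkdir -p pics
cat > h.py <<'E'
import numpy as np, cv2
from rig import telemetry, optics, env
def cam(n):
    d=optics.get_image(n); d['R']=cv2.Rodrigues(np.array(d['rvec'],float))[0] if 'rvec' in d else None; return d
def save(d,f): cv2.imwrite(f,d['image'][:,:,::-1])
def cloud(d):
    K=d['K'];z=d['range_z'];v,u=np.mgrid[:480,:640]
    c=np.stack([(u-K[0,2])/K[0,0]*z,(v-K[1,2])/K[1,1]*z,z],-1)
    if d['R'] is not None: return (c-np.array(d['tvec']).ravel())@d['R']
    H=np.array(d['hand_eye']);s=d['s'];return (c@H[:3,:3].T+H[:3,3])@np.array(s['tool_rot']).T+np.array(s['position'])
E
python3 - <<'E'
from h import *
import pickle
a=cam('scene');b=cam('top')
pickle.dump((a,b),open('0.pkl','wb'))
save(a,'pics/s0.png');save(b,'pics/t0.png')
s=telemetry.observe();print(s)
E
```

```text
{'time_s': 0.1, 'q': array([-8.20062112e+01,  2.18383427e+01,  7.43785082e+01,  6.78762657e-04,
        8.38578844e+01, -1.23371587e+01]), 'qvel': array([ 4.00364164e-02, -1.24510648e-01, -2.23397704e-01,  5.57469535e-02,
        1.22903931e-04,  8.75306989e-02]), 'joint_efforts': array([ 3.89838693e-03, -4.49221838e+01, -2.31656706e+01, -1.92892626e-04,
        3.63961837e-03, -1.67580833e-05]), 'position': array([ 0.19104972, -0.51551575,  0.25577333]), 'tool_rot': array([[ 9.37701873e-01,  3.47440884e-01, -1.69730005e-04],
       [ 3.47440804e-01, -9.37701026e-01,  1.29334077e-03],
       [ 2.90203460e-04, -1.27173919e-03, -9.99999149e-01]]), 'ft_force': array([-0.84994956, -0.15869306,  0.84962136]), 'wrist_torque': array([0.07243063, 0.0177627 , 0.03049028]), 'gripper_force': 0.0, 'grip_width': 0.08545597136624467}
```

View pics/s0.png

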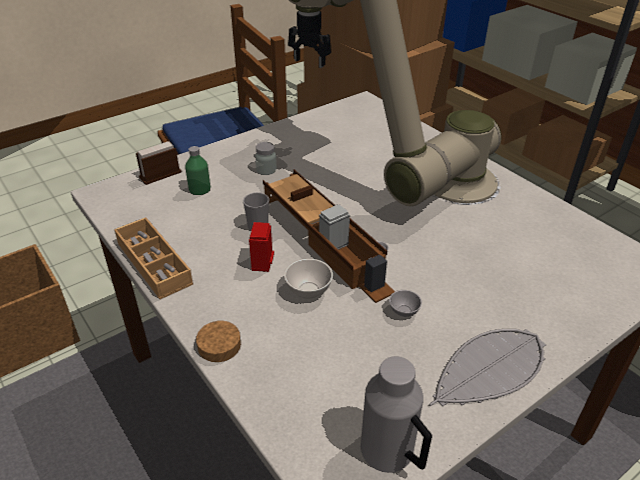

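View pics/t0.png

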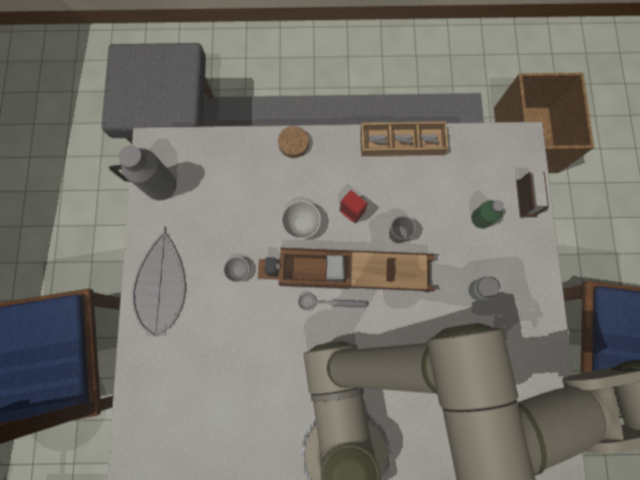

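The scene and top views show the box centred near top pixel (355,268), with the tin at (336,267), the cleat at (391,269) and the button at (270,267). The red look-alike is at (353,206). Next I measure the points from depth.

Run:
```python
from h import *
import pickle
np.set_printoptions(precision=4,suppress=True)
a,b=pickle.load(open('0.pkl','rb'))
P=cloud(b);Q=cloud(a)
for u,v in [(336,267),(391,269),(391,262),(391,276),(270,267),(300,268),(370,257),(425,270),(308,301),(350,303),(402,228),(200,400)]: print(u,v,P[v,u])
m=np.zeros((480,640),bool);m[235:300,255:445]=1
t=m&(P[...,2]>.108)&(P[...,2]<.13)
print('tin top',t.sum(),P[t].mean(0) if t.any() else 0)
r=cv2.minAreaRect(P[t][:,:2].astype(np.float32)*1000);print(r)
img=b['image'].astype(int)
c=m&(P[...,2]>.085)&(P[...,2]<.105);n,l,st,ce=cv2.connectedComponentsWithStats(c.astype(np.uint8))
for i in range(1,n):
  if st[i,4]>15: print(st[i],P[l==i].mean(0),cv2.minAreaRect(P[l==i][:,:2].astype(np.float32)*1000))
c=m&(P[...,2]>.055);n,l,st,ce=cv2.connectedComponentsWithStats(c.astype(np.uint8))
for i in range(1,n):
  if st[i,4]>15: print('box',st[i],P[l==i].mean(0),cv2.minAreaRect(P[l==i][:,:2].astype(np.float32)*1000))
# scene
g=a['image'].astype(int)
m=np.zeros((480,640),bool);m[150:300,255:400]=1
for lo,hi in [(.112,.13)]:
  t=m&(Q[...,2]>lo)&(Q[...,2]<hi)&(np.linalg.norm(Q[...,:2]-P[267,336,:2],axis=-1)<.06);print('tin scene',t.sum(),Q[t].mean(0),cv2.minAreaRect(Q[t][:,:2].astype(np.float32)*1000))
```

```text
336 267 [0.4988 0.0203 0.1154]
391 269 [ 0.4942 -0.1319  0.0947]
391 262 [ 0.5125 -0.1317  0.1019]
391 276 [ 0.4745 -0.1307  0.0964]
270 267 [0.5055 0.2024 0.0898]
300 268 [0.5149 0.1233 0.0036]
370 257 [ 0.5326 -0.0776  0.0725]
425 270 [ 0.4931 -0.2303  0.0736]
308 301 [0.4171 0.1004 0.0061]
350 303 [ 0.4082 -0.0208  0.022 ]
402 228 [ 0.6322 -0.1849  0.0033]
200 400 [ 0.1458  0.4058 -0.001 ]
tin top 374 [0.4985 0.0234 0.1178]
((498.5552062988281, 22.79489517211914), (43.91796112060547, 63.50571823120117), 89.00387573242188)
[394 235  19   5  26] [ 0.584  -0.1705  0.0903] ((585.0087280273438, -170.80975341796875), (12.163244247436523, 51.1231575012207), 0.5932243466377258)
[265 257  11  17 147] [0.5116 0.203  0.0891] ((511.3075256347656, 202.52593994140625), (45.03423309326172, 28.37198829650879), 1.0520695447921753)
[387 258   7  24 147] [ 0.4934 -0.1279  0.0967] ((493.20574951171875, -128.59988403320312), (16.108060836791992, 63.55978012084961), 85.69723510742188)
box [391 235  22   7  57] [ 0.5854 -0.1656  0.0787] ((587.8719482421875, -168.71812438964844), (54.930877685546875, 18.058589935302734), 87.810302734375)
box [ 265  248  170   44 4734] [ 0.4965 -0.0521  0.0816] ((427.8808288574219, -14.999252319335938), (475.0905456542969, 251.08590698242188), 86.95573425292969)
tin scene 289 [0.5019 0.025  0.1185] ((499.7519836425781, 24.718334197998047), (48.096527099609375, 64.16484832763672), 89.29871368408203)
```

{"fn": "send_rows", "kwargs": {
  "deltas": [
    [[0,0,0,0,0,-0.166,-1],[0,0,0,0,0,-0.166,-1],[0,0,0,0,0,-0.166,-1],[0,0,0,0,0,-0.166,-1],[0,0,0,0,0,-0.166,-1],[0,0,0,0,0,-0.166,-1],[0,0,0,0,0,-0.165,-1]]
  ],
  "squeeze": 40
}}

```text
time_s: 0.98
position: [0.1911, -0.5156, 0.2559]
tool_rot: [[0.05, 0.999, -0.0], [0.999, -0.05, 0.001], [0.001, -0.0, -1.0]]
ft_force: [-0.4, 0.5, 0.6]
grip_width: -0.0001
gripper_force: 0.0
```

{"fn": "send_rows", "kwargs": {
  "deltas": [
    [[0.05,0.028,0,0,0,0,-1],[0.05,0.028,0,0,0,0,-1],[0.05,0.028,0,0,0,0,-1],[0.05,0.028,0,0,0,0,-1],[0.05,0.028,0,0,0,0,-1],[0.05,0.028,0,0,0,0,-1],[0.05,0.028,0,0,0,0,-1],[0.05,0.028,0,0,0,0,-1],[0.05,0.028,0,0,0,0,-1],[0,0,0,0,0,0,-1],[0,0,0,0,0,0,-1]]
  ]
}}

```text
time_s: 2.35
position: [0.4672, -0.0804, 0.256]
tool_rot: [[0.055, 0.999, -0.001], [0.999, -0.055, 0.0], [0.0, -0.001, -1.0]]
ft_force: [0.1, -0.1, -0.0]
grip_width: 0.0002
gripper_force: 0.0
```

Run:
```python
from h import *
import pickle
np.set_printoptions(precision=4,suppress=True)
s=telemetry.observe();w=cam('wrist');w['s']=s
pickle.dump(w,open('w1.pkl','wb'));save(w,'pics/w1.png')
print(s['time_s'],s['position'],s['tool_rot'],s['q'],s['ft_force'],s['grip_width']);print(w['hand_eye'])
```

```text
2.35 [ 0.4672 -0.0804  0.256 ] [[ 0.0546  0.9985 -0.0008]
 [ 0.9985 -0.0546  0.    ]
 [ 0.     -0.0008 -1.    ]] [-24.1086  14.2049  85.7761  -0.017   80.063  -20.978 ] [ 0.105  -0.0501 -0.031 ] 0.00020419018385587666
[[-0.0003 -0.9453 -0.3263  0.0835]
 [ 1.     -0.0002 -0.0002  0.0002]
 [ 0.0001 -0.3263  0.9453 -0.1171]
 [ 0.      0.      0.      1.    ]]
```

View pics/w1.png

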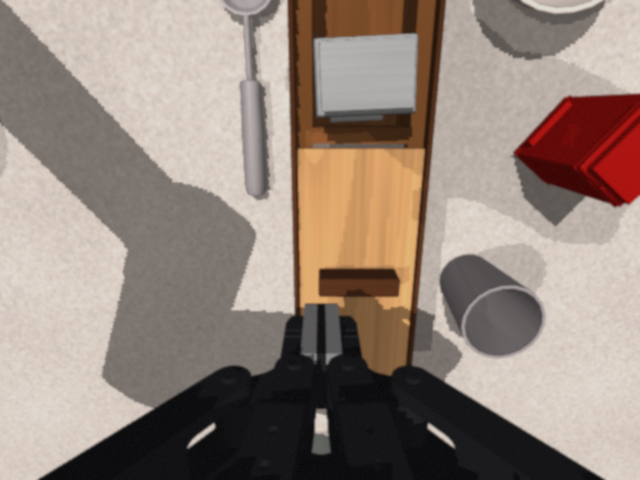

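The wrist view shows the tin at (365,75) with its rib towards the lid. The lid's front edge is at row 149, the cleat at (359,283) and the closed fingers at (320,330). I'll measure these from close up.

Run:
```python
from h import *
import pickle
np.set_printoptions(precision=4,suppress=True)
w=pickle.load(open('w1.pkl','rb'));P=cloud(w)
d=np.array([.0546,.9985]);n=np.array([.9985,-.0546])
def rep(m,t):
  p=P[m];print(t,m.sum(),p.mean(0),'along',np.percentile(p[:,:2]@d,[1,99]),'across',np.percentile(p[:,:2]@n,[1,99]),cv2.minAreaRect(p[:,:2].astype(np.float32)*1000)[2])
v,u=np.mgrid[:480,:640];z=P[...,2]
rep((z>.114)&(z<.125)&(u>300)&(u<430)&(v<125),'tin')
rep((z>.09)&(z<.105)&(u>310)&(u<410)&(v>260)&(v<303),'cleat')
rep((z>.068)&(z<.075)&(u>290)&(u<435)&(v>140)&(v<265),'lid')
s=(z>.0745)&(z<.085)&(u>270)&(u<450)&(v>120)&(v<300);
L=s&(u<320);R=s&(u>390)
for k,m in(('L',L),('R',R)):
  p=P[m][:,:2];print(k,m.sum(),cv2.fitLine(p.astype(np.float32),2,0,.01,.01).ravel(),np.percentile(p@n,[2,98]))
s=(z>.055)&(z<.07)&(u>290)&(u<440)&(v<60)
for k,m in(('wl',s&(u<330)),('wr',s&(u>400))):
  p=P[m][:,:2]; 
  if m.sum()>20: print(k,m.sum(),cv2.fitLine(p.astype(np.float32),2,0,.01,.01).ravel(),np.percentile(p@n,[2,98]))
print('box axis button', np.array([.5113,.2025])@d,np.array([.5113,.2025])@n)
```

```text
tin 6779 [0.5007 0.0214 0.1175] along [0.0286 0.0681] across [0.4704 0.527 ] 89.3797836303711
cleat 1684 [ 0.4938 -0.1303  0.0956] along [-0.1121 -0.0961] across [0.4693 0.5314] 86.94153594970703
lid 14454 [ 0.4981 -0.0715  0.0723] along [-0.0933  0.0003] across [0.453  0.5497] 86.85486602783203
L 913 [ 0.0513  0.9987  0.4467 -0.0709] [0.4478 0.4517]
R 968 [ 0.0719  0.9974  0.5473 -0.078 ] [0.531  0.5535]
wl 1070 [0.0667 0.9978 0.4617 0.0567] [0.452 0.464]
wr 1161 [ 0.0288 -0.9996  0.5483  0.0533] [0.5379 0.5502]
box axis button 0.23011323000000003 0.49947655
```

{"fn": "send_rows", "kwargs": {
  "deltas": [
    [[0.014,0.007,0.034,0,0,0,-1],[0.014,0.007,0.034,0,0,0,-1],[0.014,0.007,0.034,0,0,0,-1],[0.013,0.007,0.034,0,0,0,-1],[0,0,0,0,0,0,-1],[0,0,0,0,0,0,-1],[0,0,0,0,0,0,-1]]
  ]
}}

```text
time_s: 3.28
position: [0.4987, -0.0278, 0.1217]
tool_rot: [[0.056, 0.998, 0.002], [0.998, -0.056, -0.001], [-0.001, 0.002, -1.0]]
ft_force: [0.0, -0.2, 0.5]
grip_width: 0.0001
gripper_force: 0.0
```

{"fn": "send_rows", "kwargs": {
  "deltas": [
    [[0.003,0,0,0,0,0,-1],[0.003,0,0,0,0,0,-1],[0.003,0,0,0,0,0,-1],[0.003,0,0,0,0,0,-1],[0.003,0,0,0,0,0,-1],[0.003,0,0,0,0,0,-1]]
  ]
}}

```text
time_s: 4.03
position: [0.4995, -0.0089, 0.1204]
tool_rot: [[0.055, 0.998, 0.0], [0.998, -0.055, -0.001], [-0.001, 0.0, -1.0]]
ft_force: [-0.5, -1.1, 1.3]
grip_width: 0.0001
gripper_force: 1.0
```

{"fn": "send_rows", "kwargs": {
  "deltas": [
    [[0.003,0,0,0,0,0,-1],[0.003,0,0,0,0,0,-1],[0.003,0,0,0,0,0,-1],[0.003,0,0,0,0,0,-1],[0.003,0,0,0,0,0,-1]]
  ]
}}

```text
time_s: 4.65
position: [0.5002, 0.0063, 0.1203]
tool_rot: [[0.055, 0.998, -0.0], [0.998, -0.055, 0.0], [0.0, -0.0, -1.0]]
ft_force: [0.1, 0.0, 1.3]
grip_width: 0.0004
gripper_force: 0.6
```

{"fn": "send_rows", "kwargs": {
  "deltas": [
    [[0.003,0,0,0,0,0,-1],[0.003,0,0,0,0,0,-1],[0.003,0,0,0,0,0,-1],[0.003,0,0,0,0,0,-1]]
  ]
}}

```text
time_s: 5.15
position: [0.5008, 0.0183, 0.1203]
tool_rot: [[0.055, 0.998, -0.0], [0.998, -0.055, 0.0], [0.0, -0.0, -1.0]]
ft_force: [-1.1, 0.2, 0.7]
grip_width: 0.0002
gripper_force: 0.1
```

Run:
```python
from h import *
a=cam('scene');save({'image':cv2.resize(a['image'][150:310,240:440],(800,600))},'pics/s2.png')
```

```text
(no output)
```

View pics/s2.png

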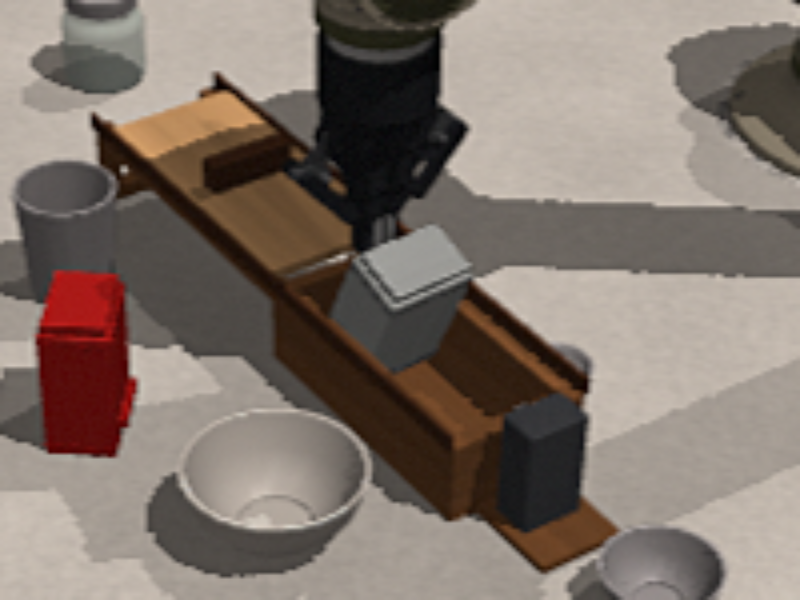

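The tin at (400,300) is tipping about its far foot edge towards the button, as wanted, so I keep pushing gently.

{"fn": "send_rows", "kwargs": {
  "deltas": [
    [[0.002,0,0,0,0,0,-1],[0.002,0,0,0,0,0,-1],[0.002,0,0,0,0,0,-1],[0.002,0,0,0,0,0,-1],[0.002,0,0,0,0,0,-1],[0.002,0,0,0,0,0,-1],[0.002,0,0,0,0,0,-1],[0,0,0,0,0,0,-1],[0,0,0,0,0,0,-1]]
  ]
}}

```text
time_s: 6.32
position: [0.5016, 0.032, 0.1203]
tool_rot: [[0.055, 0.998, -0.0], [0.998, -0.055, -0.0], [-0.0, -0.0, -1.0]]
ft_force: [0.1, -0.1, 0.6]
grip_width: 0.0002
gripper_force: 0.0
```

Run:
```python
from h import *
a=cam('scene');save({'image':cv2.resize(a['image'][150:310,240:440],(800,600))},'pics/s3.png')
```

```text
(no output)
```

View pics/s3.png

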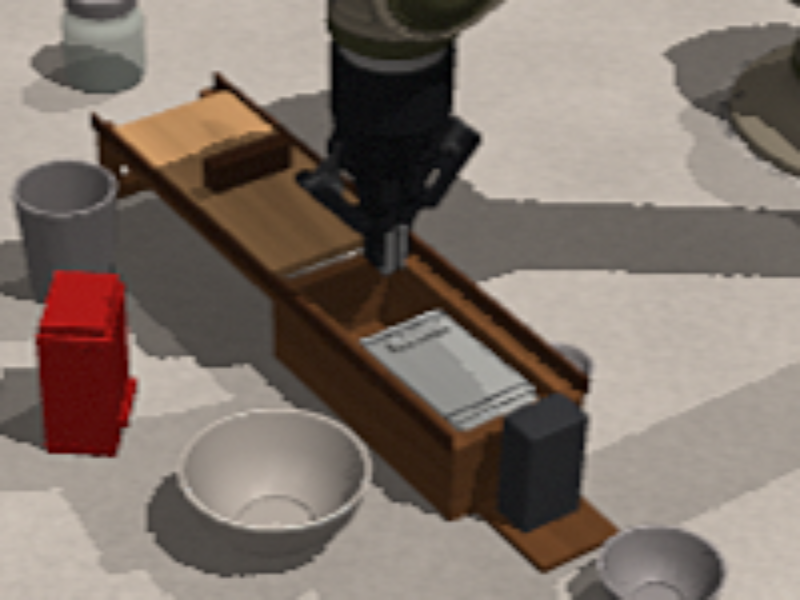

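{"fn": "send_rows", "kwargs": {
  "deltas": [
    [[0,0,-0.045,0,0,0,-1],[-0.04,0,0,0,0,0,-1],[-0.04,0,0,0,0,0,-1],[-0.04,0,0,0,0,0,-1],[-0.04,0,0,0,0,0,-1],[-0.038,0,0,0,0,0,-1],[0,0,0,0,0,0,-1],[0,0,0,0,0,0,-1]]
  ]
}}

```text
time_s: 7.38
position: [0.4906, -0.1651, 0.1652]
tool_rot: [[0.055, 0.998, -0.0], [0.998, -0.055, 0.001], [0.0, -0.0, -1.0]]
ft_force: [0.2, 0.4, -0.0]
grip_width: -0.0
gripper_force: 0.0
```

Run:
```python
from h import *
np.set_printoptions(precision=4,suppress=True)
s=telemetry.observe();print(s['position'],s['ft_force'])
d=np.array([.0546,.9985]);n=np.array([.9985,-.0546])
a=cam('scene');t=cam('top')
for c in(a,t):
  Q=cloud(c);al=Q[...,:2]@d;ac=Q[...,:2]@n
  m=(al>.03)&(al<.2)&(abs(ac-.5)<.03)&(Q[...,2]>.03)&(Q[...,2]<.1)
  p=Q[m];al=al[m];print(m.sum())
  for x in np.arange(.07,.2,.01):
    k=(al>=x)&(al<x+.01)
    if k.sum():print(round(x,3),k.sum(),np.median(p[k,2]))
```

```text
[ 0.4906 -0.1651  0.1652] [ 0.2363  0.4073 -0.0233]
693
0.07 38 0.05452932576481312
0.08 42 0.05629210839666209
0.09 68 0.05806381884237018
0.1 68 0.055720889624804565
0.11 55 0.05566290361127189
0.12 58 0.05470745148342267
0.13 62 0.05567154661496396
0.14 65 0.05542973129240432
0.15 65 0.0548644083334197
0.16 65 0.054951190249979256
0.17 74 0.053809484056690386
0.18 11 0.05395910817906019
0.19 20 0.06300346604057154
814
0.07 36 0.055965061867813096
0.08 71 0.054978144429092955
0.09 73 0.05926269297932594
0.1 69 0.05516010991088079
0.11 72 0.054253678643852596
0.12 68 0.05483822175753987
0.13 71 0.054412824994313866
0.14 71 0.05479385703378229
0.15 70 0.054566175586035576
0.16 69 0.05451069338611831
0.17 63 0.05359403553622579
0.18 29 0.05116602567001784
0.19 52 0.061960062863816674
```

{"fn": "send_rows", "kwargs": {
  "deltas": [
    [[0,0.001,0.03,0,0,0,-1],[0,0,0.03,0,0,0,-1],[0,0,0,0,0,0,-1],[0.003,0,0,0,0,0,-1],[0.003,0,0,0,0,0,-1],[0.002,0,0,0,0,0,-1],[0.002,0,0,0,0,0,-1],[0.001,0,0,0,0,0,-1]]
  ]
}}

```text
time_s: 8.48
position: [0.4924, -0.1546, 0.1055]
tool_rot: [[0.055, 0.998, 0.0], [0.998, -0.055, -0.0], [-0.0, 0.0, -1.0]]
ft_force: [-0.6, -0.4, 0.4]
grip_width: -0.0001
gripper_force: 0.0
```

{"fn": "send_rows", "kwargs": {
  "deltas": [
    [[0.001,0,0,0,0,0,-1],[0.001,0,0,0,0,0,-1],[0.001,0,0,0,0,0,-1],[0.001,0,0,0,0,0,-1],[0.001,0,0,0,0,0,-1]]
  ]
}}

```text
time_s: 9.1
position: [0.4926, -0.1501, 0.1054]
tool_rot: [[0.055, 0.998, -0.0], [0.998, -0.055, -0.001], [-0.001, 0.0, -1.0]]
ft_force: [-0.9, -4.4, -1.4]
grip_width: -0.0001
gripper_force: 2.5
```

{"fn": "send_rows", "kwargs": {
  "deltas": [
    [[0.001,0,0,0,0,0,-1],[0.001,0,0,0,0,0,-1],[0.001,0,0,0,0,0,-1],[0.001,0,0,0,0,0,-1],[0.001,0,0,0,0,0,-1]]
  ]
}}

```text
time_s: 9.72
position: [0.4929, -0.1454, 0.1054]
tool_rot: [[0.055, 0.998, 0.0], [0.998, -0.055, -0.001], [-0.001, 0.0, -1.0]]
ft_force: [-0.9, -5.2, -0.7]
grip_width: 0.0001
gripper_force: 2.5
```

{"fn": "send_rows", "kwargs": {
  "deltas": [
    [[0.002,0,0,0,0,0,-1],[0.003,0,0,0,0,0,-1],[0.004,0,0,0,0,0,-1],[0.005,0,0,0,0,0,-1],[0.006,0,0,0,0,0,-1],[0.007,0,0,0,0,0,-1],[0.007,0,0,0,0,0,-1],[0.007,0,0,0,0,0,-1],[0.007,0,0,0,0,0,-1],[0.006,0,0,0,0,0,-1],[0.005,0,0,0,0,0,-1],[0.004,0,0,0,0,0,-1]]
  ]
}}

```text
time_s: 11.22
position: [0.4965, -0.0823, 0.1054]
tool_rot: [[0.055, 0.998, 0.0], [0.998, -0.055, -0.001], [-0.001, 0.0, -1.0]]
ft_force: [0.0, -4.9, -1.0]
grip_width: 0.0002
gripper_force: 2.6
```

Run:
```python
from h import *
np.set_printoptions(precision=4,suppress=True)
s=telemetry.observe();print(s['time_s'],s['position'],s['ft_force'])
d=np.array([.0546,.9985]);n=np.array([.9985,-.0546])
print('tcp',s['position'][:2]@d)
Q=cloud(cam('top'));al=Q[...,:2]@d;ac=Q[...,:2]@n
m=(al>-.2)&(al<.3)&(abs(ac-.5)<.02)
for lo,hi in((.067,.08),(.09,.105)):
  k=m&(Q[...,2]>lo)&(Q[...,2]<hi);print(np.percentile(al[k],[1,50,99]))
k=m&(al>.19)&(Q[...,2]>.08);print('housing',al[k].min(),al[k].max())
```

```text
11.225 [ 0.4965 -0.0823  0.1054] [ 0.0454 -4.8601 -0.9567]
tcp -0.05507342901207769
[0.0075 0.0441 0.2162]
[0.2174 0.2324 0.2436]
housing 0.20831052551062965 0.2454638949038949
```

{"fn": "send_rows", "kwargs": {
  "deltas": [
    [[0.005,0,0,0,0,0,-1],[0.006,0,0,0,0,0,-1],[0.007,0,0,0,0,0,-1],[0.007,0,0,0,0,0,-1],[0.007,0,0,0,0,0,-1],[0.007,0,0,0,0,0,-1],[0.007,0,0,0,0,0,-1],[0.007,0,0,0,0,0,-1],[0.007,0,0,0,0,0,-1],[0.007,0,0,0,0,0,-1],[0.006,0,0,0,0,0,-1],[0.005,0,0,0,0,0,-1]]
  ]
}}

```text
time_s: 12.78
position: [0.5009, -0.0044, 0.1053]
tool_rot: [[0.055, 0.998, 0.0], [0.998, -0.055, -0.001], [-0.001, 0.0, -1.0]]
ft_force: [0.5, -5.5, -1.0]
grip_width: 0.0003
gripper_force: 2.7
```

{"fn": "send_rows", "kwargs": {
  "deltas": [
    [[0.005,0,0,0,0,0,-1],[0.005,0,0,0,0,0,-1],[0.004,0,0,0,0,0,-1],[0.003,0,0,0,0,0,-1],[0.002,0,0,0,0,0,-1],[0.002,0,0,0,0,0,-1],[0.002,0,0,0,0,0,-1],[0.002,0,0,0,0,0,-1],[0.001,0,0,0,0,0,-1]]
  ]
}}

```text
time_s: 13.9
position: [0.5023, 0.0216, 0.1054]
tool_rot: [[0.055, 0.998, 0.0], [0.998, -0.055, -0.001], [-0.001, 0.001, -1.0]]
ft_force: [1.1, -4.5, -1.9]
grip_width: -0.0
gripper_force: 2.5
```

Run:
```python
from h import *
np.set_printoptions(precision=4,suppress=True)
s=telemetry.observe();print(s['time_s'],s['position'],s['ft_force'])
d=np.array([.0546,.9985])
print('tcp',s['position'][:2]@d)
a=cam('scene');save({'image':cv2.resize(a['image'][170:310,260:440],(800,600))},'pics/s4.png')
```

```text
13.9 [0.5023 0.0216 0.1054] [ 1.0934 -4.4615 -1.9357]
tcp 0.04896316571363323
```

View pics/s4.png

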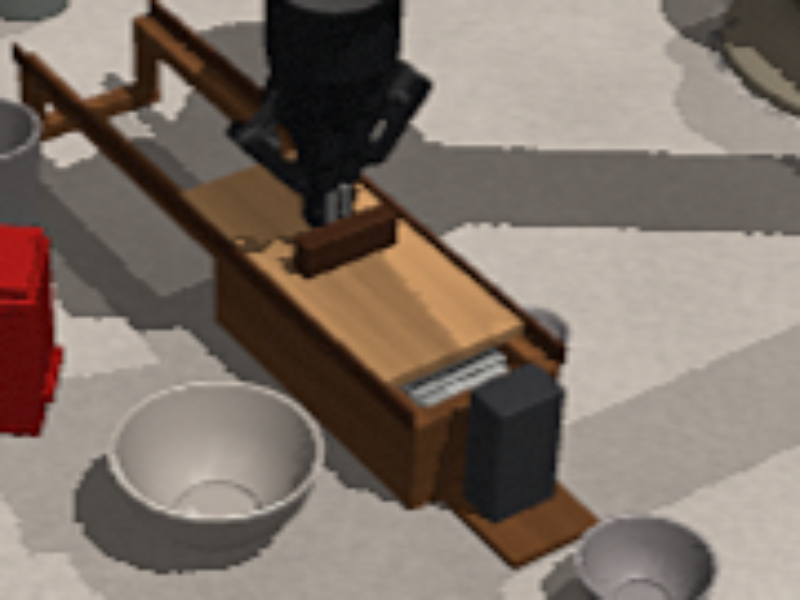

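The lid runs freely and covers the tin; its front edge is at (460,360) and not yet at the plunger. About 30 mm remains.

{"fn": "send_rows", "kwargs": {
  "deltas": [
    [[0.002,0,0,0,0,0,-1],[0.002,0,0,0,0,0,-1],[0.002,0,0,0,0,0,-1],[0.002,0,0,0,0,0,-1],[0.002,0,0,0,0,0,-1],[0.002,0,0,0,0,0,-1],[0.001,0,0,0,0,0,-1],[0.001,0,0,0,0,0,-1]]
  ]
}}

```text
time_s: 14.95
position: [0.5031, 0.0355, 0.1053]
tool_rot: [[0.055, 0.998, 0.0], [0.998, -0.055, -0.001], [-0.001, 0.0, -1.0]]
ft_force: [1.0, -4.1, -2.0]
grip_width: 0.0002
gripper_force: 2.5
```

{"fn": "send_rows", "kwargs": {
  "deltas": [
    [[0.001,0,0,0,0,0,-1],[0.001,0,0,0,0,0,-1]]
  ]
}}

```text
time_s: 15.2
position: [0.5032, 0.0375, 0.1054]
tool_rot: [[0.055, 0.998, 0.001], [0.998, -0.055, -0.001], [-0.001, 0.001, -1.0]]
ft_force: [1.4, -4.7, -0.5]
grip_width: 0.0
gripper_force: 2.5
```

{"fn": "send_rows", "kwargs": {
  "deltas": [
    [[0.001,0,0,0,0,0,-1],[0.001,0,0,0,0,0,-1]]
  ]
}}

```text
time_s: 15.45
position: [0.5033, 0.0395, 0.1053]
tool_rot: [[0.055, 0.998, 0.0], [0.998, -0.055, -0.001], [-0.001, 0.0, -1.0]]
ft_force: [0.6, -4.8, -1.0]
grip_width: -0.0
gripper_force: 2.5
```

Run:
```python
from h import *
np.set_printoptions(precision=4,suppress=True)
s=telemetry.observe();d=np.array([.0546,.9985]);n=np.array([.9985,-.0546])
print('tcp',s['position'][:2]@d)
for c in('top','scene'):
  w=cam(c);Q=cloud(w);al=Q[...,:2]@d;ac=Q[...,:2]@n
  for lo,hi in((-.035,-.015),(-.01,.01),(.015,.035)):
    m=(al>.1)&(al<.212)&(ac>.5005+lo)&(ac<.5005+hi);k=m&(Q[...,2]>.069);print(c,lo,np.percentile(al[k],[97,99]))
w=cam('scene');save({'image':cv2.resize(w['image'][230:290,330:400],(700,600),interpolation=cv2.INTER_CUBIC)},'pics/s5.png')
```

```text
tcp 0.06696813911479886
top -0.035 [0.1904 0.1913]
top -0.01 [0.2089 0.2102]
top 0.015 [0.1906 0.1914]
scene -0.035 [0.1872 0.1912]
scene -0.01 [0.1865 0.191 ]
scene 0.015 [0.1873 0.1915]
```

{"fn": "send_rows", "kwargs": {
  "deltas": [
    [[0.001,0,0,0,0,0,-1],[0.001,0,0,0,0,0,-1]]
  ]
}}

```text
time_s: 15.85
position: [0.5034, 0.0416, 0.1053]
tool_rot: [[0.055, 0.998, 0.0], [0.998, -0.055, -0.0], [-0.0, 0.0, -1.0]]
ft_force: [2.7, -6.1, -1.6]
grip_width: 0.0001
gripper_force: 2.5
```

{"fn": "send_rows", "kwargs": {
  "deltas": [
    [[0.0005,0,0,0,0,0,-1],[0.0005,0,0,0,0,0,-1]]
  ]
}}

```text
time_s: 16.1
position: [0.5035, 0.0426, 0.1053]
tool_rot: [[0.055, 0.998, 0.0], [0.998, -0.055, -0.0], [-0.0, 0.0, -1.0]]
ft_force: [1.2, -4.8, -1.1]
grip_width: 0.0002
gripper_force: 2.5
```

{"fn": "send_rows", "kwargs": {
  "deltas": [
    [[0.0005,0,0,0,0,0,-1],[0.0005,0,0,0,0,0,-1]]
  ]
}}

```text
time_s: 16.35
position: [0.5035, 0.0436, 0.1053]
tool_rot: [[0.055, 0.998, 0.001], [0.998, -0.055, -0.001], [-0.0, 0.001, -1.0]]
ft_force: [1.5, -4.7, -1.8]
grip_width: 0.0002
gripper_force: 2.5
```

{"fn": "send_rows", "kwargs": {
  "deltas": [
    [[0.0005,0,0,0,0,0,-1],[0.0005,0,0,0,0,0,-1]]
  ]
}}

```text
time_s: 16.6
position: [0.5036, 0.0446, 0.1054]
tool_rot: [[0.055, 0.998, 0.001], [0.998, -0.055, -0.0], [-0.0, 0.001, -1.0]]
ft_force: [1.4, -5.0, -1.3]
grip_width: 0.0
gripper_force: 2.5
```

{"fn": "send_rows", "kwargs": {
  "deltas": [
    [[0.0005,0,0,0,0,0,-1],[0.0005,0,0,0,0,0,-1]]
  ]
}}

```text
time_s: 16.85
position: [0.5037, 0.0456, 0.1054]
tool_rot: [[0.055, 0.998, 0.001], [0.998, -0.055, -0.0], [-0.0, 0.001, -1.0]]
ft_force: [1.1, -5.1, -1.1]
grip_width: -0.0003
gripper_force: 2.5
```

{"fn": "send_rows", "kwargs": {
  "deltas": [
    [[0.0005,0,0,0,0,0,-1],[0.0005,0,0,0,0,0,-1]]
  ]
}}

```text
time_s: 17.1
position: [0.5037, 0.0466, 0.1054]
tool_rot: [[0.055, 0.998, 0.001], [0.998, -0.055, -0.0], [-0.0, 0.001, -1.0]]
ft_force: [2.0, -4.3, -1.9]
grip_width: -0.0001
gripper_force: 2.5
```

{"fn": "send_rows", "kwargs": {
  "deltas": [
    [[0.0005,0,0,0,0,0,-1],[0.0005,0,0,0,0,0,-1]]
  ]
}}

```text
time_s: 17.35
position: [0.5037, 0.0476, 0.1053]
tool_rot: [[0.055, 0.998, 0.0], [0.998, -0.055, -0.0], [-0.0, 0.001, -1.0]]
ft_force: [1.1, -4.6, -2.4]
grip_width: -0.0001
gripper_force: 2.5
```

{"fn": "send_rows", "kwargs": {
  "deltas": [
    [[0.0005,0,0,0,0,0,-1],[0.0005,0,0,0,0,0,-1]]
  ]
}}

```text
time_s: 17.6
position: [0.5038, 0.0486, 0.1054]
tool_rot: [[0.055, 0.998, 0.001], [0.998, -0.055, -0.001], [-0.0, 0.001, -1.0]]
ft_force: [1.3, -5.1, -1.0]
grip_width: -0.0003
gripper_force: 2.5
```

{"fn": "send_rows", "kwargs": {
  "deltas": [
    [[0.0005,0,0,0,0,0,-1],[0.0005,0,0,0,0,0,-1]]
  ]
}}

```text
time_s: 17.85
position: [0.5039, 0.0496, 0.1054]
tool_rot: [[0.055, 0.998, 0.001], [0.998, -0.055, -0.0], [-0.0, 0.001, -1.0]]
ft_force: [0.6, -5.1, -0.1]
grip_width: -0.0001
gripper_force: 2.5
```

{"fn": "send_rows", "kwargs": {
  "deltas": [
    [[0.0005,0,0,0,0,0,-1],[0.0005,0,0,0,0,0,-1]]
  ]
}}

```text
time_s: 18.1
position: [0.5039, 0.0506, 0.1053]
tool_rot: [[0.055, 0.998, 0.001], [0.998, -0.055, -0.0], [-0.0, 0.001, -1.0]]
ft_force: [2.1, -4.9, -1.9]
grip_width: -0.0002
gripper_force: 2.5
```

{"fn": "send_rows", "kwargs": {
  "deltas": [
    [[0.0005,0,0,0,0,0,-1],[0.0005,0,0,0,0,0,-1]]
  ]
}}

```text
time_s: 18.35
position: [0.504, 0.0516, 0.1054]
tool_rot: [[0.055, 0.998, 0.001], [0.998, -0.055, -0.0], [-0.0, 0.001, -1.0]]
ft_force: [1.0, -4.8, -1.6]
grip_width: -0.0
gripper_force: 2.5
```

{"fn": "send_rows", "kwargs": {
  "deltas": [
    [[0.0005,0,0,0,0,0,-1],[0.0005,0,0,0,0,0,-1]]
  ]
}}

```text
time_s: 18.6
position: [0.5041, 0.0526, 0.1054]
tool_rot: [[0.055, 0.998, 0.001], [0.998, -0.055, -0.001], [-0.0, 0.001, -1.0]]
ft_force: [1.9, -5.3, -1.4]
grip_width: 0.0001
gripper_force: 2.8
```

{"fn": "send_rows", "kwargs": {
  "deltas": [
    [[0.0005,0,0,0,0,0,-1],[0.0005,0,0,0,0,0,-1]]
  ]
}}

```text
time_s: 18.85
position: [0.5041, 0.0534, 0.1054]
tool_rot: [[0.055, 0.998, 0.0], [0.998, -0.055, -0.001], [-0.001, 0.001, -1.0]]
ft_force: [1.0, -6.1, -1.5]
grip_width: -0.0002
gripper_force: 3.2
```

{"fn": "send_rows", "kwargs": {
  "deltas": [
    [[0.0005,0,0,0,0,0,-1],[0.0005,0,0,0,0,0,-1]]
  ]
}}

```text
time_s: 19.1
position: [0.5042, 0.0544, 0.1054]
tool_rot: [[0.055, 0.998, 0.0], [0.998, -0.055, -0.001], [-0.001, 0.001, -1.0]]
ft_force: [2.7, -7.8, -1.4]
grip_width: -0.0
gripper_force: 3.4
```

{"fn": "send_rows", "kwargs": {
  "deltas": [
    [[0.0005,0,0,0,0,0,-1],[0.0005,0,0,0,0,0,-1]]
  ]
}}

```text
time_s: 19.35
position: [0.5042, 0.0553, 0.1054]
tool_rot: [[0.055, 0.998, 0.0], [0.998, -0.055, -0.001], [-0.001, 0.001, -1.0]]
ft_force: [1.3, -6.8, -1.3]
grip_width: 0.0001
gripper_force: 3.6
```

The pad force shows first touch near y = 0.0525, so the plunger is about 3 mm in. I'll push one more millimetre.

{"fn": "send_rows", "kwargs": {
  "deltas": [
    [[0.0005,0,0,0,0,0,-1],[0.0005,0,0,0,0,0,-1],[0,0,0,0,0,0,-1]]
  ]
}}

```text
time_s: 19.73
position: [0.5043, 0.0563, 0.1054]
tool_rot: [[0.055, 0.998, 0.0], [0.998, -0.055, -0.001], [-0.001, 0.001, -1.0]]
ft_force: [1.5, -7.0, -1.6]
grip_width: 0.0002
gripper_force: 3.5
```

{"fn": "send_rows", "kwargs": {
  "deltas": [
    [[-0.002,0,0,0,0,0,-1],[-0.005,0,0,0,0,0,-1],[-0.012,0,0,0,0,0,-1],[0,0,-0.04,0,0,0,-1],[-0.02,0,-0.05,0,0,0,-1],[-0.03,0,-0.05,0,0,0,-1],[-0.04,0,0,0,0,0,-1],[-0.04,0,0,0,0,0,-1],[0,0,0,0,0,0,-1],[0,0,0,0,0,0,-1]]
  ]
}}

```text
time_s: 20.98
position: [0.4956, -0.0917, 0.2452]
tool_rot: [[0.055, 0.998, -0.0], [0.998, -0.055, 0.001], [0.001, -0.0, -1.0]]
ft_force: [-0.7, -0.1, -0.2]
grip_width: 0.0002
gripper_force: 0.0
```

Run:
```python
from h import *
np.set_printoptions(precision=4,suppress=True)
s=telemetry.observe();print(s['time_s'],s['position'],s['ft_force'])
d=np.array([.0546,.9985]);n=np.array([.9985,-.0546])
w=cam('top');Q=cloud(w);al=Q[...,:2]@d;ac=Q[...,:2]@n
k=(al>-.1)&(al<.2)&(abs(ac-.5)<.025)&(Q[...,2]>.088)&(Q[...,2]<.105);print('cleat',Q[k].mean(0),al[k].mean())
a=cam('scene');save(a,'pics/s6.png')
```

```text
20.975 [ 0.4956 -0.0917  0.2452] [-0.7273 -0.121  -0.1834]
cleat [0.5045 0.0772 0.0971] 0.10458964183281133
```

View pics/s6.png

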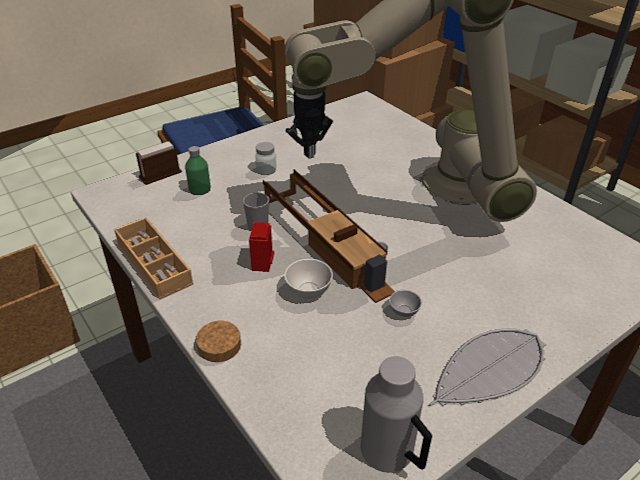

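The lid is shut against the button at (375,272) and stayed there. The arm is clear and the tableware is untouched, so I hand the job in.

```bash
python3 -c "
from rig import env
print(env.close_job())"
```

```text
the job is handed in; nothing more can be done
None
```

I handed the job in at about 21 s: the tin lies flat in the well with its rib up, and the lid is shut over it with the button pressed in about 4 of its 5 mm (judged from the push force); the lid stayed put when I let go, and the tableware wasn't touched.

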